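# Clear the indexing jig and hold its index plunger out

### The job

Take the orange-handled scraper block and push the three wood chips off the white jig panel into the blue catch tray with it, never touching the chips with the gripper; then stand the scraper upright on the bench top, clear of the jig, and let go. Finally grip the red knob of the index plunger, pull it straight up until it is fully back, and finish still holding it there, so that the pin stays clear of its hole. Leave the other things on the bench where they are.

Things in the scene. Friction and masses are not known exactly. Their poses are not given: they have to be found in the camera images.
- jig: indexing jig fixed to the bench, turned up to 0.3 rad about the vertical. Origin on the bench top under the centre of the white panel; x, y along the panel's sides, z up. White panel 160 (x) x 180 (y), its top 40 above the bench. The catch tray adjoins its +y edge, the plunger bracket (grey, 36 wide, top of its arm at 66, reaching from y = -108 to y = -185) stands off its -y edge. Nothing stands up from the panel. Chips are best pushed along +y
- tray (a point): centre of the inner floor of the blue catch tray, 8 above the bench; inside 192 (jig x) x 92 (jig y), walls 4 thick, rim 30 above the bench, so 10 below the panel top; its inner space begins 5 beyond the panel's +y edge
- panel (a point): centre of the white panel's top face, 40 above the bench; axes as the jig's
- seat (a point): mouth of the seat hole in the steel index tongue under the plunger, 28 above the bench, at jig (0, -130)
- knob (a point): point on the plunger's vertical axis, at jig (0, -130): the middle of the red knob head, a cylinder 28 in diameter and 24 tall, at first from 98 to 122 above the bench (black neck 18 in diameter and bracket arm below, arm top at 66); it rises with the plunger. Grip the head from above, from any side
- plunger (a joint): how far the plunger is pulled up out of its seat, m: 0 seated, 0.020 fully back against its stop. A spring drives it home: about 4 N to start, 8 N at the stop, so it needs a firm grip (20 N or more)
- scraper: scraper block standing on its long edge; origin at the centre of its underside, x along its length, z up. Wooden base 140 (x) x 30 (y) x 28 high; on it an orange handle 70 (x) x 24 (y), from 28 to 70 high, to be pinched across y from above. About 0.14 kg
- chip1: wood chip (dark brown) 32 x 22 x 16, about 11 g, lying flat on the white panel, within 60 of its centre in jig x and from 45 before to 75 past it in jig y; origin at its centre
- chip2: wood chip (medium brown) 32 x 22 x 16, about 11 g, lying flat on the white panel, within 60 of its centre in jig x and from 45 before to 75 past it in jig y; origin at its centre
- chip3: wood chip (dark brown) 32 x 22 x 16, about 11 g, lying flat on the white panel, within 60 of its centre in jig x and from 45 before to 75 past it in jig y; origin at its centre
- glue: yellow glue bottle with a blue cap, diameter 56, 170 tall; bystander; it stands on one side of the jig and the scraper on the other, either way round
- sprayer: white bottle with a red cap, diameter 70, 190 tall; bystander
- mallet: hammer lying on the bench; bystander
- strip: light wooden strip 200 x 35 x 20 lying near the robot; bystander
- brush: brush lying on the bench; bystander
- tin: steel cup, diameter 72, 70 tall; bystander
There are look-alikes about, which are no part of the job. What is shaped like the chip2 but green or turquoise is not meant.

How it is judged:
By the outcome, as a careful person would: the job done as asked, in the order asked, and still so for the second after the job is handed in, while the arm keeps its last pose, push and grip.
It also fails if it takes over 72 s, if anything falls off the work surface, if the arm or the gripper's body presses on something with over 40 N, if the wrist force passes 120 N, or if a joint passes its speed limit or range.

### The arm

A 6-joint arm with a two-finger parallel gripper is mounted at the origin on the work surface. World frame = base frame: x ahead of the robot, y to its left, z up, the work surface at z = 0. Lengths are in m, angles in rad, forces in N, time in s.
With the tool pointing down it reaches from about 0.375 to 0.9 m from the base axis. Payload 3.1 kg.
Tool frame: the origin (TCP) lies at the very end of the fingers, on their centre line; the grasp point (between the pads) lies 19 mm behind it (tcp_to_grasp is the distance from the TCP to the grasp point, in m); z points along the fingers, y is the direction in which the jaws open and shut (so a half turn about z gives the same grasp; the last joint's range is limited). The gripper opens to 85 mm and grips with 20 to 120 N. Pads are 22 mm wide; open, the fingers measure 114 mm over their backs; the gripper's body (76 mm by 85 mm) begins 54 mm behind the grasp point. The pads swing forward as they close: fully open they stand 13 mm farther back than shut.
Start: joints at [-1.367, 0.527, 1.433, -0, 1.181, -0.178], TCP at [0.233, -0.58, 0.231] pointing down, gripper open.
Joint ranges: [-3.08, 3.08], [-0.75, 2.2], [0.22, 2.44], [-1.43, 4.57], [0, 2.65], [-2.85, 2.85]. Speed limits (rad/s): [2.79, 2.79, 3.14, 3.14, 3.14, 3.14].

### API

Orientations are given as a unit quaternion [x, y, z, w].
In Python, from station import sense, snapshot, camera_info, sign_off, tcp_to_grasp gives the robot as it stands.
- The arm moves only by the shell command python3 -m inch 'ROWS' [FORCE]. ROWS is JSON, a list of rows, each a list of 3 entries, a list of its own where there are three numbers: the closure, from -1 (fully open) to 1 (shut), so that 0 is half open, then the shift along the tool's x, y, z normalised to -1 to 1, where 1 is 10 cm, then the turn, a rotation vector about the tool's x, y, z normalised to -1 to 1, where 1 is 360 degrees. In form: [[jaw, [dx, dy, dz], [ax, ay, az]], ...]. A call has 1 to 20 rows; each row is the pose to reach, as a shift and turn from the pose commanded when the call began, along the tool's axes at that moment, turning the shorter way round; what a row does not reach only later rows make up. A row lasts 1/10 s, in which the tool goes at most 50 mm and 8.59 degrees, less where a joint would pass 70% of its speed; a pose out of reach is approached as far as the arm can. A call with a number of a shift or a turn outside -1 to 1 is refused whole. A call with a gripper value outside its range is refused whole. The fingers move at their own pace and stop on an object; FORCE is the grip in N (left out, the last holds). Time passes only in rows, so rows that repeat a pose let the fingers close. It gives the time, the measured TCP pose, the force and the opening at its end, in the units of the state.
- sense(): the state, without advancing time (a new reading comes with each control period).
- snapshot(name): name is "side" or "top" or "wrist"; returns (picture, depth): 480x640x3 uint8, blue, green, red; 480x640 float32, m along the optical axis (not along the pixel's ray), 0 where there is no reading.
- camera_info(name): a dict with "K" (3x3 intrinsics, pixels), "origin" and "orientation" of the camera in the world. Camera axes: x right, y down, z forward; pixel columns grow to the right and rows downward; lengths in m; the calibration is good to about 2 mm. The wrist camera is an equidistant fisheye: a pixel r from the principal point sees the ray r / f radians off the axis. A picture is of the moment at which its call begins: read the wrist's pose just before it. camera_info takes no time and is no camera call; for the wrist camera it gives the pose at the moment of the call.
- sign_off(): hands the job in, once; it reports no verdict.
The state is a dict: "t": time; "q": joint angles; "qd": joint speeds; "tau": joint torques, N m; "tcp_pos": TCP position; "tool_rot": TCP orientation; "force": force on the tool from outside, world axes, zero at the start; "ft_torque": the same for the moment, N m; "finger_gap": opening from 0.0 (shut) to 1.0 (fully open).
Only numpy, scipy, OpenCV 4.12 (cv2) and the standard library are available. Lean on these libraries where they do the work, as an engineer would, in place of code of your own. Each camera call takes 0.05 s, during which the arm holds its last target.

## Working session

There is one attempt and no reset: what is moved stays moved. The work goes in short steps, Python scripts to look and compute and a shell command to move; the robot and the scene stay as the last step left them, time stands still between calls to the robot, and variables do not carry over. Pictures are saved under pics/ and viewed, and the job is handed in when it is done.

```bash
ls; mkdir -p pics; python3 - <<'E'
from station import *
import cv2
print(sense()); print(tcp_to_grasp)
for n in ["side","top","wrist"]:
    i=camera_info(n); print(n,i)
    p,d=snapshot(n); cv2.imwrite(f"pics/{n}0.png",p)
    import numpy as np; np.save(f"pics/{n}0.npy",d)
E
```

```text
pics
{'t': 0.0, 'q': array([-1.36752864e+00,  5.28450453e-01,  1.43392082e+00,  2.76808651e-06,
        1.18139966e+00, -1.78528245e-01]), 'qd': array([-0.0007828 ,  0.00071177,  0.001226  , -0.00165963, -0.00163463,
        0.00018672]), 'tau': array([-2.09188661e-04, -4.42354918e+01, -1.78025436e+01, -5.01182558e-05,
        8.50678305e-03,  1.04115782e-05]), 'tcp_pos': array([ 0.2327302 , -0.57927157,  0.23033739]), 'tool_rot': array([ 9.81833768e-01,  1.89739997e-01, -1.21922693e-05, -1.08907363e-03]), 'force': array([ 1.13879693,  0.15356228, -0.09749931]), 'ft_torque': array([ 0.01569642,  0.00699282, -0.01836001]), 'finger_gap': 0.9963940277625053}
0.0187
side {'K': array([[456.13779335,   0.        , 313.91403832],
       [  0.        , 456.13779335, 235.18446127],
       [  0.        ,   0.        ,   1.        ]]), 'origin': array([ 0.36018411, -0.72888125,  0.76316316]), 'orientation': array([ 0.90570341, -0.07630784,  0.03784349, -0.41526655])}
top {'K': array([[463.49909857,   0.        , 323.49942592],
       [  0.        , 463.49909857, 241.77243693],
       [  0.        ,   0.        ,   1.        ]]), 'origin': array([ 0.44073629, -0.00806766,  1.0791371 ]), 'orientation': array([ 0.71049216, -0.70255372,  0.03113728, -0.02548782])}
wrist {'K': array([[371.64829954,   0.        , 324.24901669],
       [  0.        , 371.64829954, 230.57440785],
       [  0.        ,   0.        ,   1.        ]]), 'origin': array([ 0.30448414, -0.55045364,  0.37332074]), 'orientation': array([ 0.81879666, -0.55334081, -0.08656674,  0.12606421])}
```

View pics/top0.png

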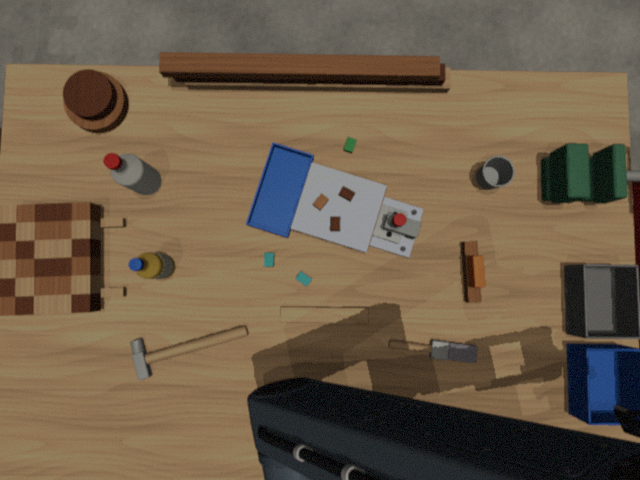

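View pics/side0.png

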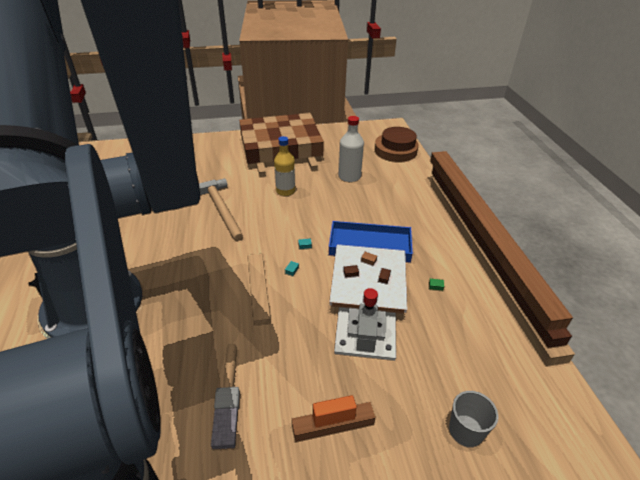

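The top view shows the panel at about (340,207), with the tray to its left. The knob is at (399,219), the scraper at (474,271) and the chips at (347,193), (321,202) and (335,224). Next I measure them.

```bash
cat > h.py <<'E'
import numpy as np,cv2
from scipy.spatial.transform import Rotation as R
from station import *
def ray(n,uv,z,info=None):
    i=info or camera_info(n);K=i["K"];uv=np.atleast_2d(np.asarray(uv,float))
    x=(uv-[K[0,2],K[1,2]])/[K[0,0],K[1,1]]
    if n=="wrist":
        r=np.linalg.norm(x,axis=1,keepdims=True);d=np.c_[x/np.maximum(r,1e-9)*np.sin(r),np.cos(r)]
    else: d=np.c_[x,np.ones(len(x))]
    d=R.from_quat(i["orientation"]).apply(d);o=i["origin"]
    return o+d*((z-o[2])/d[:,2])[:,None]
def comps(m,amin=15):
    n,l,s,c=cv2.connectedComponentsWithStats(m.astype(np.uint8)*255)
    return [(s[k],c[k],l==k) for k in range(1,n) if s[k,4]>=amin]
def rect(m,f):  # min area rect after projecting contour
    c=max(cv2.findContours(m.astype(np.uint8),cv2.RETR_EXTERNAL,cv2.CHAIN_APPROX_NONE)[0],key=len)[:,0,:]
    p=f(c)[:,:2].astype(np.float32)*1000
    return cv2.minAreaRect(p)
E
python3 - <<'E'
from h import *
for n in ["top","side"]:
    p=cv2.imread(f"pics/{n}0.png");h=cv2.cvtColor(p,cv2.COLOR_BGR2HSV);H,S,V=[h[...,k].astype(int) for k in range(3)]
    print(n)
    def rep(name,m,z,amin=15,roi=None):
        if roi: 
            mm=np.zeros_like(m);mm[roi[1]:roi[3],roi[0]:roi[2]]=1;m=m&mm
        for s,c,l in sorted(comps(m,amin),key=lambda a:-a[0][4])[:4]:
            print(name,s[4],c.round(0),rect(l,lambda uv:ray(n,uv,z)))
    rp=(285,150,395,260) if n=="top" else (325,240,415,312)
    rs=(450,230,500,310) if n=="top" else (285,390,385,440)
    k=np.ones((3,3),np.uint8)
    w=((S<50)&(V>150)).astype(np.uint8)
    rep("panel",cv2.morphologyEx(w,cv2.MORPH_CLOSE,np.ones((25,25)))>0,0.04,500,rp)
    inner=(300,165,382,245) if n=="top" else (340,250,402,290)
    rep("chip",(S>90)&(H<25),.056,15,inner)
    rep("orange",(S>180)&(H<13)&(V>130),.07,40,rs)
    rep("knob",(S>150)&((H<6)|(H>174))&(V>90),.122,40,(380,200,430,240) if n=="top" else (355,280,385,312))
    rep("blue",(S>150)&(H>105)&(H<125)&(V>70),.03,500,(240,140,320,240) if n=="top" else (320,215,420,265))
E
```

```text
top
panel 5739 [343. 209.] ((595.61865234375, -78.94709777832031), (235.82730102539062, 154.58509826660156), 73.05143737792969)
chip 517 [362. 171.] ((677.284912109375, -81.56763458251953), (38.718833923339844, 123.5847396850586), 0.7445012927055359)
chip 242 [313. 240.] ((530.0663452148438, -4.619281768798828), (24.4569034576416, 81.97989654541016), 0.66079181432724)
chip 121 [320. 201.] ((612.8186645507812, -7.669956207275391), (19.775545120239258, 30.487234115600586), 51.19501876831055)
chip 112 [346. 193.] ((631.940185546875, -65.53871154785156), (28.03049087524414, 19.2124080657959), 63.84346389770508)
knob 118 [399. 219.] ((565.9879150390625, -173.0625), (23.072834014892578, 23.058324813842773), 0.6805969476699829)
blue 3474 [279. 190.] ((644.1471557617188, 85.16351318359375), (97.75126647949219, 196.33462524414062), 73.28868865966797)
side
panel 5250 [369. 275.] ((605.4338989257812, -46.852874755859375), (219.3235321044922, 190.12196350097656), 80.56934356689453)
chip 135 [351. 271.] ((562.6917724609375, -49.9208869934082), (30.426151275634766, 30.30318832397461), 87.53134155273438)
chip 134 [369. 258.] ((610.9642333984375, -16.91683578491211), (31.628894805908203, 31.552045822143555), 53.99571228027344)
chip 118 [384. 275.] ((630.2720336914062, -74.81385803222656), (39.91658401489258, 19.575223922729492), 61.04781723022461)
orange 544 [334. 406.] ((460.42510986328125, -359.2362060546875), (68.16545867919922, 22.685653686523438), 3.0411019325256348)
knob 113 [370. 294.] ((566.0069580078125, -177.83316040039062), (22.563352584838867, 24.626602172851562), 80.49388885498047)
blue 1811 [371. 237.] ((640.8919067382812, 69.68324279785156), (124.52085876464844, 196.22280883789062), 73.04010009765625)
```

```bash
python3 - <<'E'
import cv2
p=cv2.imread("pics/top0.png");cv2.imwrite("pics/c1.png",cv2.resize(p[130:310,230:510],None,fx=2.8,fy=2.8,interpolation=2))
p=cv2.imread("pics/side0.png");cv2.imwrite("pics/c2.png",cv2.resize(p[210:450,270:510],None,fx=2.5,fy=2.5,interpolation=2))
E
```

```text
(no output)
```

View pics/c1.png

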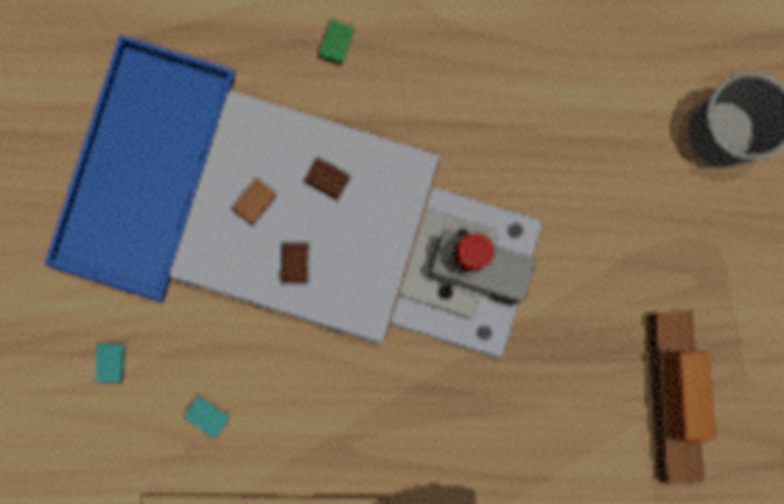

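View pics/c2.png

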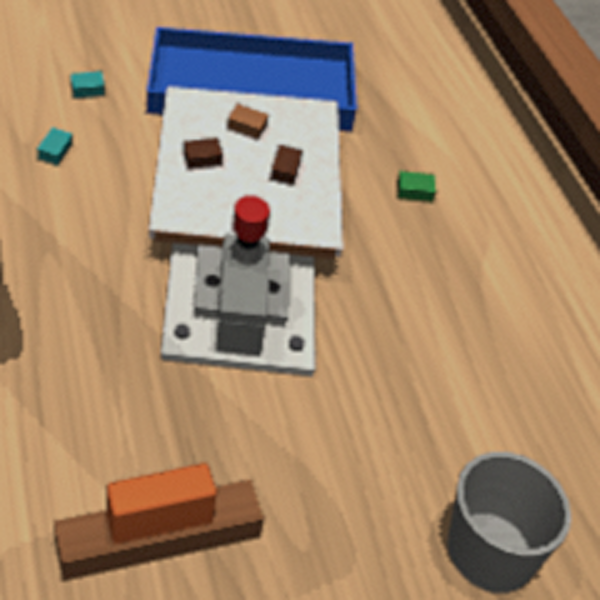

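View pics/wrist0.png

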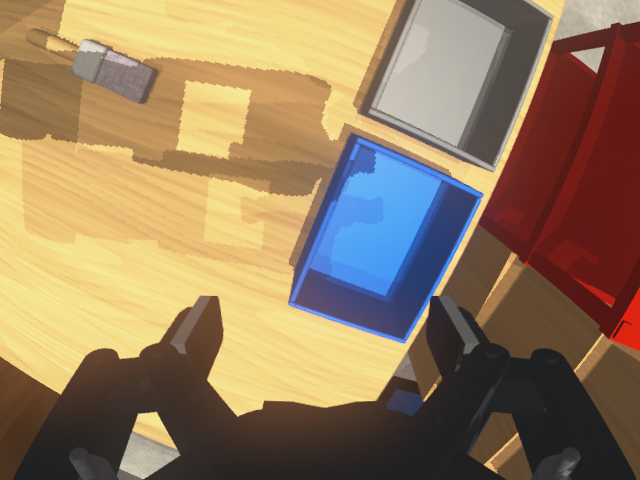

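The crops show the jig clearly, at about -17°. The handle top sits near (479,271) in the top view. I'll refine the poses from explicit edges.

```bash
python3 - <<'E'
from h import *
c=lambda a:np.array(a)/2.8+[230,130]
P=ray("top",c([(235,92),(438,155),(383,341),(170,280)]),.04);print("panel",P.mean(0).round(4),P.round(3)[:,:2].tolist())
T=ray("top",c([(122,36),(234,72),(164,300),(47,264)]),.03);print("tray",T.mean(0).round(4))
K=ray("top",[[399.6,218.9]],.115);print(K)
p=cv2.imread("pics/top0.png");print(p[271,464:492].tolist())
h=cv2.cvtColor(p,cv2.COLOR_BGR2HSV);H,S,V=[h[...,k].astype(int) for k in range(3)]
for n in ["top","side"]:
    p=cv2.imread(f"pics/{n}0.png").astype(int)
    r=(450,230,500,310) if n=="top" else (285,390,385,440)
    m=(p[...,2]>150)&(p[...,0]<70)&(p[...,1]<120); mm=np.zeros_like(m);mm[r[1]:r[3],r[0]:r[2]]=1
    for s,cc,l in comps(m&mm,40): print(n,s,cc,rect(l,lambda uv:ray(n,uv,.07)), p[int(cc[1]),int(cc[0])])
    p2=p[390:435,334] if n=="side" else p[271,464:490]
    print(p2[:,2].tolist())
E
```

```text
panel [ 0.6029 -0.0512  0.04  ] [[0.704, 0.008], [0.655, -0.158], [0.503, -0.113], [0.55, 0.058]]
tray [0.6435 0.0833 0.03  ]
[[ 0.56816288 -0.17449196  0.115     ]]
[[5, 15, 28], [20, 28, 42], [20, 28, 45], [27, 39, 58], [21, 37, 58], [4, 21, 52], [4, 18, 49], [4, 20, 51], [3, 17, 50], [18, 38, 82], [36, 75, 132], [47, 92, 141], [51, 97, 144], [53, 97, 146], [47, 92, 142], [47, 92, 143], [42, 88, 140], [40, 89, 140], [40, 85, 143], [45, 89, 143], [61, 96, 138], [79, 113, 139], [80, 114, 140], [82, 115, 141], [86, 115, 141], [81, 114, 140], [84, 115, 142], [82, 113, 141]]
[28, 42, 45, 58, 58, 52, 49, 51, 50, 82, 132, 141, 144, 146, 142, 143, 140, 140, 143, 143, 138, 139, 140, 141, 141, 140]
side [313 395  44  21 557] [334.01077199 405.22621185] ((461.2010498046875, -358.4993591308594), (69.03811645507812, 23.129610061645508), 3.011591672897339) [ 57 107 200]
[178, 177, 181, 183, 183, 186, 187, 186, 172, 163, 198, 200, 199, 197, 197, 200, 200, 198, 199, 197, 202, 193, 156, 100, 99, 102, 99, 98, 99, 98, 99, 96, 98, 104, 121, 131, 115, 64, 57, 60, 60, 56, 53, 92, 152]
```

```bash
python3 - <<'E'
from h import *
print(ray("top",[[478.8,271],[474,271],[484,271]],.07))
c=lambda a:np.array(a)/2.8+[230,130]
print(ray("top",c([(680,352),(708,352),(715,438),(683,440)]),.07).mean(0))
print("base top corners",ray("top",c([(655,312),(690,311),(704,480),(668,483)]),.028).round(3))
d=np.load("pics/top0.npy");print(d[271,470:488])
K=camera_info("side")
for uv in [(370,289)]: print(ray("side",[uv],.122))
s=lambda a:np.array(a)/2.5+[270,210]
P=ray("side",s([(165,88),(338,100),(342,248),(152,233)]),.04);print("panel side",P.mean(0),P.round(3))
E
```

```text
[[ 0.46180607 -0.35484877  0.07      ]
 [ 0.46169024 -0.34435905  0.07      ]
 [ 0.46193158 -0.3662147   0.07      ]]
[ 0.46135107 -0.35472858  0.07      ]
base top corners [[ 0.53  -0.336  0.028]
 [ 0.531 -0.365  0.028]
 [ 0.394 -0.374  0.028]
 [ 0.391 -0.345  0.028]]
[1.0317842 1.0271726 1.0204953 1.0143346 1.0131965 1.0099138 1.0104755
 1.0124975 1.0097424 1.0098422 1.0096242 1.012086  1.0132651 1.0107746
 1.0123659 1.0780188 1.0803005 1.0808824]
[[ 0.56827156 -0.16677467  0.122     ]]
panel side [ 0.60490401 -0.05399576  0.04      ] [[ 0.552  0.054  0.04 ]
 [ 0.709  0.011  0.04 ]
 [ 0.655 -0.161  0.04 ]
 [ 0.504 -0.12   0.04 ]]
```

```bash
cat >> h.py <<'E'
def go(pos,yaw_deg):
    """print normalised tool shift and turn to reach TCP pos with tool x at yaw_deg, pointing down"""
    s=sense();r=R.from_quat(s["tool_rot"])
    d=r.inv().apply(np.array(pos)-s["tcp_pos"])/0.1
    y=np.radians(yaw_deg);t=R.from_matrix([[np.cos(y),np.sin(y),0],[np.sin(y),-np.cos(y),0],[0,0,-1]])
    rv=(r.inv()*t).as_rotvec()/(2*np.pi)
    print("t",round(s["t"],2),"at",s["tcp_pos"].round(4),"shift",d.round(3),"turn",rv.round(4),"F",s["force"].round(1),"gap",round(s["finger_gap"],3))
E
python3 -c "
from h import *
go([.4615,-.3563,.15],3.2)"
```

```text
t 0.15 at [ 0.2328 -0.5794  0.2306] shift [ 2.954 -1.217  0.808] turn [-0.0003 -0.      0.0519] F [-0.2  0.7  0.4] gap 1.003
```

```bash
python3 -m inch '[[-1,[0.3,-0.12,0],[0,0,0]],[-1,[0.65,-0.26,0],[0,0,0]],[-1,[1,-0.41,0],[0,0,0]]]' 30
python3 -m inch '[[-1,[0.35,-0.14,0],[0,0,0]],[-1,[0.7,-0.28,0],[0,0,0]],[-1,[1,-0.41,0],[0,0,0]]]'
python3 -m inch '[[-1,[0.35,-0.14,0.1],[0,0,0.017]],[-1,[0.7,-0.28,0.3],[0,0,0.034]],[-1,[0.95,-0.4,0.5],[0,0,0.052]],[-1,[0.95,-0.4,0.5],[0,0,0.052]],[-1,[0.95,-0.4,0.5],[0,0,0.052]]]'
python3 -c "
from h import *
go([.4615,-.3563,.15],3.2)
i=camera_info('wrist');p,d=snapshot('wrist');cv2.imwrite('pics/w1.png',p)
np.save('pics/w1.npy',i,allow_pickle=True)"
```

```text
t: 0.45
tcp_pos: [0.3108, -0.504, 0.2309]
tool_rot: [0.982, 0.189, 0.0, -0.0]
force: [-0.3, 0.2, 0.3]
finger_gap: 1.002
t: 0.75
tcp_pos: [0.389, -0.4277, 0.231]
tool_rot: [0.982, 0.19, 0.0, -0.0]
force: [0.3, 0.1, 0.5]
finger_gap: 1.001
t: 1.25
tcp_pos: [0.4612, -0.3563, 0.1808]
tool_rot: [1.0, 0.029, -0.001, -0.0]
force: [-0.3, -0.3, 0.3]
finger_gap: 1.0
t 1.25 at [ 0.4612 -0.3563  0.1808] shift [ 0.003 -0.     0.308] turn [-0.0001  0.0002  0.0004] F [-0.3 -0.3  0.3] gap 1.0
```

View pics/w1.png

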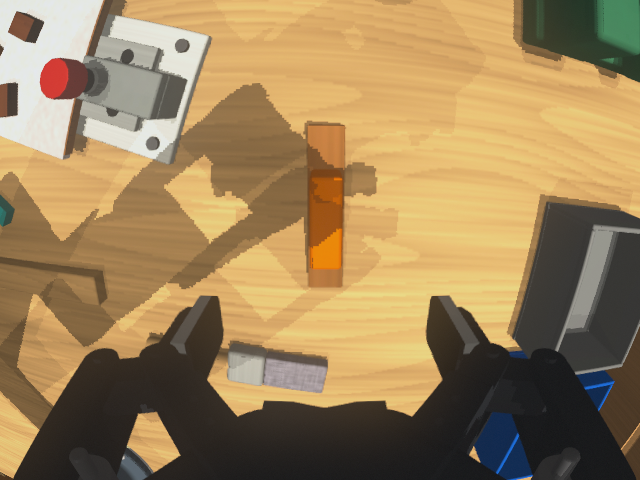

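The wrist view shows the scraper upright: base from (306,122) to (343,287), handle from (310,177) to (343,270), lined up with the tool. The jaws straddle it.

```bash
python3 -c "
from h import *
i=camera_info('wrist')
H=ray('wrist',[(311,178),(343,178),(342,269),(311,270)],.07,i);print(H.round(4),H.mean(0))
B=ray('wrist',[(307,123),(344,124),(342,287),(307,286)],.028,i);print(B.round(4),B.mean(0))
go([.4615,-.3563,.033],3.2)"
```

```text
[[ 0.4952 -0.3461  0.07  ]
 [ 0.4965 -0.3682  0.07  ]
 [ 0.4283 -0.3723  0.07  ]
 [ 0.4262 -0.3493  0.07  ]] [ 0.46156276 -0.35895429  0.07      ]
[[ 0.5322 -0.3396  0.028 ]
 [ 0.5331 -0.3687  0.028 ]
 [ 0.3928 -0.3768  0.028 ]
 [ 0.392  -0.3458  0.028 ]] [ 0.4625137  -0.35773005  0.028     ]
t 1.3 at [ 0.4612 -0.3575  0.1815] shift [ 0.004 -0.013  1.485] turn [0.0001 0.     0.0001] F [ 1.5 -0.5  0.1] gap 0.997
```

```bash
python3 -m inch '[[-1,[0,0.01,0.25],[0,0,0]],[-1,[0,0.01,0.5],[0,0,0]],[-1,[0,0.01,0.75],[0,0,0]],[-1,[0,0.01,1],[0,0,0]]]'
python3 -m inch '[[-1,[0,0,0.2],[0,0,0]],[-1,[0,0,0.35],[0,0,0]],[-1,[0,0,0.45],[0,0,0]],[-1,[0,0,0.48],[0,0,0]],[-1,[0,0,0.48],[0,0,0]]]'
python3 -m inch '[[1,[0,0,0],[0,0,0]],[1,[0,0,0],[0,0,0]],[1,[0,0,0],[0,0,0]],[1,[0,0,0],[0,0,0]],[1,[0,0,0],[0,0,0]],[1,[0,0,0],[0,0,0]],[1,[0,0,0],[0,0,0]],[1,[0,0,0],[0,0,0]],[1,[0,0,0],[0,0,0]],[1,[0,0,0],[0,0,0]]]' 50
python3 -c "
from h import *
go([.4615,-.3577,.033],3.2)"
```

```text
t: 1.7
tcp_pos: [0.461, -0.3603, 0.0817]
tool_rot: [1.0, 0.027, 0.001, 0.001]
force: [0.2, -0.3, -0.4]
finger_gap: 0.997
t: 2.2
tcp_pos: [0.4613, -0.3584, 0.0335]
tool_rot: [1.0, 0.027, 0.0, 0.0]
force: [-0.2, 0.2, -0.2]
finger_gap: 1.001
t: 3.2
tcp_pos: [0.4615, -0.358, 0.0338]
tool_rot: [1.0, 0.028, 0.0, 0.0]
force: [0.1, 0.6, 5.9]
finger_gap: 0.269
t 3.2 at [ 0.4615 -0.358   0.0338] shift [ 0.    -0.002  0.008] turn [ 0.0001 -0.0001 -0.0001] F [0.1 0.6 5.9] gap 0.269
```

```bash
python3 -m inch '[[1,[0,0,-0.1],[0,0,0]],[1,[0,0,-0.3],[0,0,0]],[1,[0,0,-0.65],[0,0,0]],[1,[0,0,-1],[0,0,0]],[1,[0,0,-1],[0,0,0]]]'
python3 -m inch '[[1,[0,0,-0.3],[0,0,0]],[1,[0,0,-0.6],[0,0,0]],[1,[0,0,-0.6],[0,0,0]]]'
python3 -c "
from h import *
go([.5857,-.1084,.19],-16.8)
i=camera_info('wrist');p,d=snapshot('wrist');cv2.imwrite('pics/w2.png',p)
p,d=snapshot('side');cv2.imwrite('pics/s2.png',p)"
```

```text
t: 3.7
tcp_pos: [0.4634, -0.3602, 0.1379]
tool_rot: [1.0, 0.028, 0.003, 0.004]
force: [1.2, -1.2, -1.0]
finger_gap: 0.277
t: 4.0
tcp_pos: [0.4627, -0.3595, 0.1963]
tool_rot: [1.0, 0.028, 0.002, 0.003]
force: [0.9, -0.6, -1.4]
finger_gap: 0.271
t 4.0 at [ 0.4627 -0.3595  0.1963] shift [ 1.366 -2.44   0.055] turn [ 0.0008 -0.0008  0.0554] F [ 0.9 -0.6 -1.4] gap 0.271
```

View pics/s2.png

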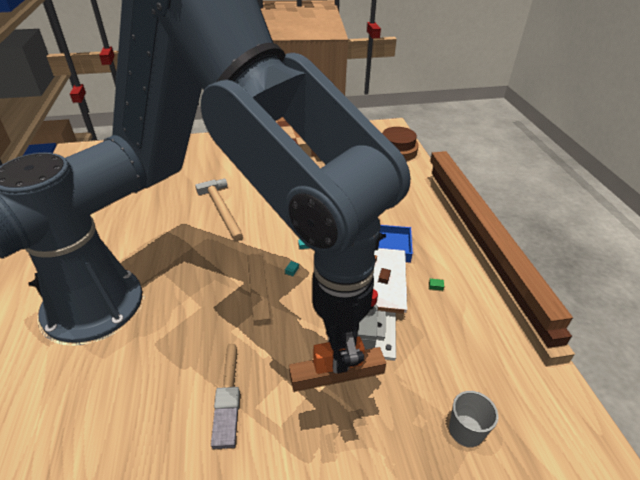

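View pics/w2.png

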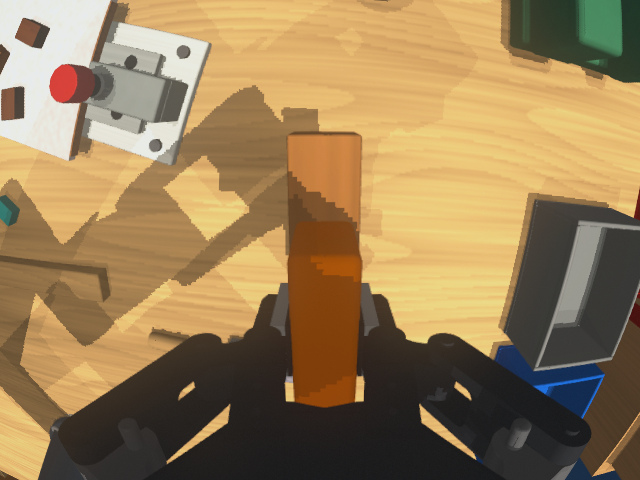

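```bash
python3 -m inch '[[1,[0.1,-0.15,0],[0,0,0]],[1,[0.25,-0.4,0],[0,0,0]],[1,[0.45,-0.7,0],[0,0,0]],[1,[0.65,-1,0],[0,0,0]]]'
python3 -m inch '[[1,[0.2,-0.3,0],[0,0,0]],[1,[0.4,-0.6,0],[0,0,0]],[1,[0.65,-1,0],[0,0,0]],[1,[0.65,-1,0],[0,0,0]]]'
python3 -c "
from h import *
go([.5857,-.1084,.19],-16.8)"
```

```text
t: 4.5
tcp_pos: [0.5195, -0.2527, 0.1906]
tool_rot: [1.0, 0.027, -0.002, -0.002]
force: [0.4, 0.0, -2.0]
finger_gap: 0.27
t: 4.9
tcp_pos: [0.5805, -0.1452, 0.1906]
tool_rot: [1.0, 0.03, -0.002, -0.002]
force: [-0.2, -0.5, -2.1]
finger_gap: 0.275
t 4.9 at [ 0.5805 -0.1452  0.1906] shift [ 0.074 -0.364  0.008] turn [-0.0006  0.0006  0.0563] F [-0.2 -0.5 -2.1] gap 0.275
```

```bash
python3 -m inch '[[1,[0.03,-0.15,0],[0,0,0.02]],[1,[0.07,-0.36,0],[0,0,0.04]],[1,[0.07,-0.36,0],[0,0,0.056]],[1,[0.07,-0.36,0],[0,0,0.056]],[1,[0.07,-0.36,0],[0,0,0.056]],[1,[0.07,-0.36,0],[0,0,0.056]]]'
python3 -c "
from h import *
go([.5857,-.1084,.0755],-16.8)
i=camera_info('wrist');p,d=snapshot('wrist');cv2.imwrite('pics/w3.png',p)
P=[(.603,-.051)]
"
```

```text
t: 5.5
tcp_pos: [0.5845, -0.1152, 0.1924]
tool_rot: [0.989, -0.148, -0.001, -0.0]
force: [0.2, -0.6, -1.6]
finger_gap: 0.275
t 5.5 at [ 0.5845 -0.1152  0.1924] shift [-0.006 -0.068  1.169] turn [-0.      0.0003 -0.0005] F [ 0.2 -0.6 -1.6] gap 0.275
```

View pics/w3.png

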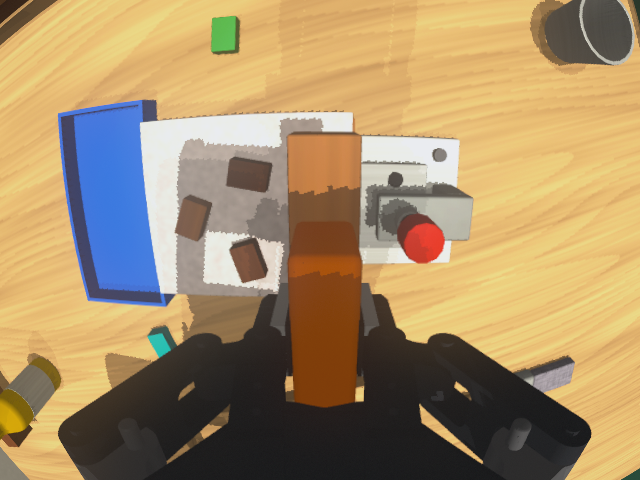

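The wrist view shows the scraper square to the panel, behind the chips at (249,174), (193,217) and (248,260). The knob, at (424,243), is on the far side.

```bash
python3 -c "
from h import *
i=camera_info('wrist')
c=np.array([.603,-.051]);a=np.radians(-16.8);J=np.array([[np.cos(a),np.sin(a)],[-np.sin(a),np.cos(a)]])
f=lambda uv,z:((ray('wrist',uv,z,i)[:,:2]-c)@J.T*1000).round(1).tolist()
print('panel',f([(141,123),(353,112),(353,132),(160,291)],.04))
print('chipC',f([(230,246),(254,238),(267,268),(246,282)],.056))
print('knob',f([(424,243)],.122))
print('chipA',f([(230,157),(271,161),(267,190)],.056))
p=sense()['tcp_pos'][:2];print('tcp',(p-c)@J.T)
p,d=snapshot('top');cv2.imwrite('pics/t3.png',p)
"
```

```text
panel [[80.7, 89.2], [81.5, -89.2], [65.6, -89.3], [-76.1, 90.9]]
chipC [[-23.8, 10.8], [-16.9, -9.9], [-43.1, -19.1], [-56.2, -0.2]]
knob [[1.9, -128.8]]
chipA [[48.7, 5.7], [44.7, -26.2], [22.2, -22.3]]
tcp [ 0.00099547 -0.06674697]
```

```bash
python3 -m inch '[[1,[0,-0.05,0.2],[0,0,0]],[1,[0,-0.05,0.45],[0,0,0]],[1,[0,-0.05,0.7],[0,0,0]],[1,[0,-0.05,0.9],[0,0,0]],[1,[0,-0.05,1],[0,0,0]],[1,[0,-0.05,1],[0,0,0]],[1,[0,-0.05,1],[0,0,0]]]'
python3 -c "
from h import *
go([.5857,-.1084,.0755],-16.8)
"
```

```text
t: 6.3
tcp_pos: [0.5871, -0.1102, 0.0939]
tool_rot: [0.989, -0.148, 0.001, 0.0]
force: [0.9, 0.4, -0.9]
finger_gap: 0.277
t 6.3 at [ 0.5871 -0.1102  0.0939] shift [-0.019 -0.013  0.184] turn [ 0.     -0.0002 -0.0006] F [ 0.9  0.4 -0.9] gap 0.277
```

```bash
python3 -m inch '[[1,[0,0,0.06],[0,0,0]],[1,[0,0,0.11],[0,0,0]],[1,[0,0,0.16],[0,0,0]],[1,[0,0,0.16],[0,0,0]],[1,[0,0,0.16],[0,0,0]],[1,[0,0,0.16],[0,0,0]],[1,[0,0,0.16],[0,0,0]]]'
python3 -c "
from h import *
go([.5857,-.1084,.0755],-16.8)
p,d=snapshot('side');cv2.imwrite('pics/s4.png',p[200:360,260:460].repeat(3,0).repeat(3,1))
"
```

```text
t: 7.0
tcp_pos: [0.5867, -0.1099, 0.0775]
tool_rot: [0.989, -0.148, 0.0, 0.0]
force: [0.9, -0.1, -1.0]
finger_gap: 0.274
t 7.0 at [ 0.5867 -0.1099  0.0775] shift [-0.014 -0.012  0.02 ] turn [ 0.     -0.0001 -0.0006] F [ 0.9 -0.1 -1. ] gap 0.274
```

View pics/s4.png

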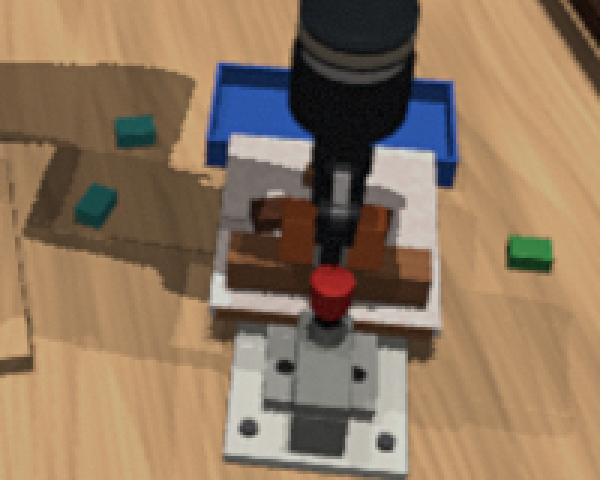

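The scraper sits just above the panel, behind all the chips. Pushing now.

```bash
python3 -m inch '[[1,[-0.005,-0.01,0.02],[0,0,0]],[1,[-0.01,-0.06,0.02],[0,0,0]],[1,[-0.01,-0.12,0.02],[0,0,0]],[1,[-0.01,-0.18,0.02],[0,0,0]],[1,[-0.01,-0.24,0.02],[0,0,0]],[1,[-0.01,-0.3,0.02],[0,0,0]],[1,[-0.01,-0.36,0.02],[0,0,0]],[1,[-0.01,-0.42,0.02],[0,0,0]],[1,[-0.01,-0.48,0.02],[0,0,0]],[1,[-0.01,-0.54,0.02],[0,0,0]],[1,[-0.01,-0.6,0.02],[0,0,0]],[1,[-0.01,-0.66,0.02],[0,0,0]],[1,[-0.01,-0.72,0.02],[0,0,0]],[1,[-0.01,-0.78,0.02],[0,0,0]],[1,[-0.01,-0.84,0.02],[0,0,0]],[1,[-0.01,-0.9,0.02],[0,0,0]]]'
python3 -c "
from h import *
c=np.array([.603,-.051]);a=np.radians(-16.8);J=np.array([[np.cos(a),np.sin(a)],[-np.sin(a),np.cos(a)]])
print(J@(sense()['tcp_pos'][:2]-c))
t=c+J.T@[0,.095];go([t[0],t[1],.0755],-16.8)
p,d=snapshot('wrist');cv2.imwrite('pics/w5.png',p)
"
```

```text
t: 8.65
tcp_pos: [0.612, -0.023, 0.0753]
tool_rot: [0.989, -0.148, -0.0, 0.0]
force: [0.4, -1.6, -1.0]
finger_gap: 0.276
[0.00054363 0.02936092]
t 8.65 at [ 0.612  -0.023   0.0753] shift [-0.008 -0.656 -0.002] turn [ 0.      0.     -0.0006] F [ 0.4 -1.6 -1. ] gap 0.276
```

View pics/w5.png

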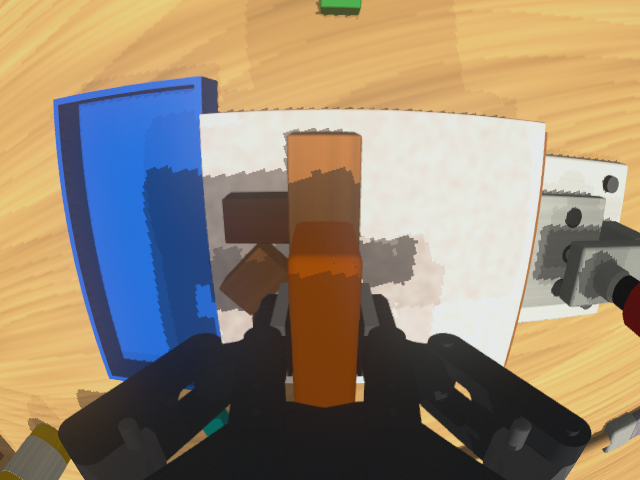

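Two chips are riding against the front face, at (255,218) and (260,280). The third is hidden behind the finger. I'll carry on over the edge.

```bash
python3 -m inch '[[1,[0,-0.05,0],[0,0,0]],[1,[0,-0.1,0],[0,0,0]],[1,[0,-0.15,0],[0,0,0]],[1,[0,-0.2,0],[0,0,0]],[1,[0,-0.25,0],[0,0,0]],[1,[0,-0.3,0],[0,0,0]],[1,[0,-0.35,0],[0,0,0]],[1,[0,-0.4,0],[0,0,0]],[1,[0,-0.45,0],[0,0,0]],[1,[0,-0.5,0],[0,0,0]],[1,[0,-0.55,0],[0,0,0]],[1,[0,-0.6,0],[0,0,0]],[1,[0,-0.65,0],[0,0,0]],[1,[0,-0.7,0],[0,0,0]],[1,[0,-0.7,0],[0,0,0]],[1,[0,-0.7,0],[0,0,0]]]'
python3 -c "
from h import *
c=np.array([.603,-.051]);a=np.radians(-16.8);J=np.array([[np.cos(a),np.sin(a)],[-np.sin(a),np.cos(a)]])
s=sense();print(J@(s['tcp_pos'][:2]-c),s['tcp_pos'],s['force'])
p,d=snapshot('wrist');cv2.imwrite('pics/w6.png',p)
p,d=snapshot('top');cv2.imwrite('pics/t6.png',p)
"
```

```text
t: 10.3
tcp_pos: [0.6323, 0.0436, 0.0753]
tool_rot: [0.989, -0.148, -0.0, 0.0]
force: [0.4, 0.8, -2.5]
finger_gap: 0.275
[0.00072819 0.09900603] [0.632313   0.04356993 0.07529237] [ 0.37057144  0.83595166 -2.48048657]
```

View pics/w6.png

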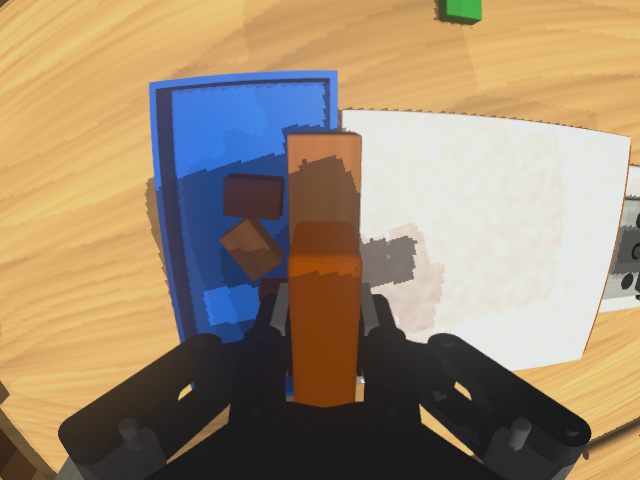

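Two chips are in the tray, and the third is partly visible at (270,290). I'll lift and check.

```bash
python3 -m inch '[[1,[0,0,-0.2],[0,0,0]],[1,[0,0,-0.5],[0,0,0]],[1,[0,0,-0.8],[0,0,0]],[1,[0,0,-1],[0,0,0]],[1,[0,0,-1],[0,0,0]]]'
python3 -m inch '[[1,[0,0.2,-0.1],[0,0,0]],[1,[0,0.5,-0.2],[0,0,0]],[1,[0,0.8,-0.2],[0,0,0]],[1,[0,1,-0.2],[0,0,0]],[1,[0,1,-0.2],[0,0,0]]]'
python3 -c "
from h import *
go([.4615,-.3577,.19],3.2)
p,d=snapshot('wrist');cv2.imwrite('pics/w7.png',p)
p,d=snapshot('top');cv2.imwrite('pics/t7.png',p)
"
```

```text
t: 10.9
tcp_pos: [0.6347, 0.043, 0.1789]
tool_rot: [0.989, -0.148, 0.004, -0.0]
force: [0.1, -0.1, -1.9]
finger_gap: 0.278
t: 11.4
tcp_pos: [0.6016, -0.0547, 0.1938]
tool_rot: [0.989, -0.15, -0.001, 0.0]
force: [-0.6, 0.5, -1.0]
finger_gap: 0.275
t 11.4 at [ 0.6016 -0.0547  0.1938] shift [-0.441  3.309  0.042] turn [ 0.0001  0.0005 -0.0567] F [-0.6  0.5 -1. ] gap 0.275
```

View pics/w7.png

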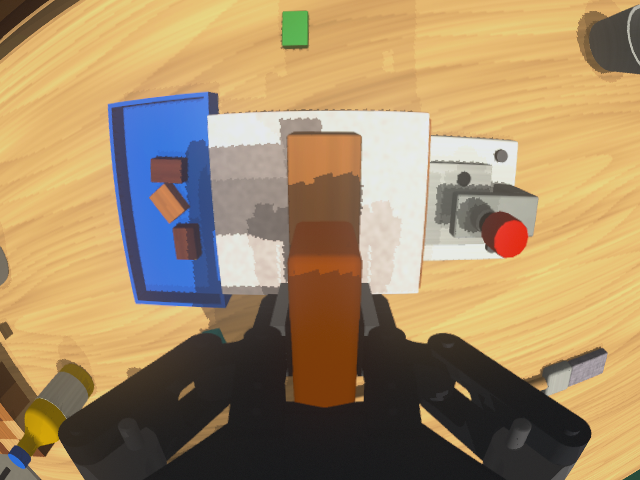

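All three chips lie in the tray, at (168,170), (168,202) and (186,241), and the panel is empty. I'll take the scraper back to its original spot.

```bash
python3 -m inch '[[1,[-0.03,0.2,0],[0,0,0]],[1,[-0.06,0.45,0],[0,0,0]],[1,[-0.1,0.75,0],[0,0,0]],[1,[-0.13,1,0],[0,0,0]]]'
python3 -m inch '[[1,[-0.04,0.3,0],[0,0,0]],[1,[-0.08,0.6,0],[0,0,0]],[1,[-0.13,1,0],[0,0,0]]]'
python3 -m inch '[[1,[-0.04,0.3,0],[0,0,0]],[1,[-0.08,0.6,0],[0,0,-0.015]],[1,[-0.13,1,0],[0,0,-0.03]],[1,[-0.13,1,0],[0,0,-0.05]],[1,[-0.13,1,0],[0,0,-0.057]],[1,[-0.13,1,0],[0,0,-0.057]]]'
python3 -c "
from h import *
go([.4615,-.3577,.0345],3.2)"
```

```text
t: 11.9
tcp_pos: [0.561, -0.1436, 0.1946]
tool_rot: [0.989, -0.147, -0.001, -0.0]
force: [-0.1, -1.0, -1.8]
finger_gap: 0.276
t: 12.2
tcp_pos: [0.5199, -0.2346, 0.1946]
tool_rot: [0.989, -0.146, -0.0, -0.001]
force: [0.7, -0.4, -2.5]
finger_gap: 0.27
t: 12.8
tcp_pos: [0.4783, -0.3269, 0.1946]
tool_rot: [1.0, 0.031, -0.0, -0.001]
force: [0.1, -0.2, -1.0]
finger_gap: 0.27
t 12.8 at [ 0.4783 -0.3269  0.1946] shift [-0.186  0.299  1.6  ] turn [-0.0002  0.0001  0.0009] F [ 0.1 -0.2 -1. ] gap 0.27
```

```bash
python3 -m inch '[[1,[-0.09,0.15,0.1],[0,0,0]],[1,[-0.18,0.3,0.3],[0,0,0]],[1,[-0.18,0.3,0.6],[0,0,0]],[1,[-0.18,0.3,0.85],[0,0,0]],[1,[-0.18,0.3,1],[0,0,0]],[1,[-0.18,0.3,1],[0,0,0]]]'
python3 -m inch '[[1,[0,0,0.2],[0,0,0]],[1,[0,0,0.35],[0,0,0]],[1,[0,0,0.45],[0,0,0]],[1,[0,0,0.52],[0,0,0]],[1,[0,0,0.56],[0,0,0]],[1,[0,0,0.58],[0,0,0]],[1,[0,0,0.58],[0,0,0]],[1,[0,0,0.58],[0,0,0]]]'
python3 -c "
from h import *
go([.4615,-.3577,.0338],3.2)"
```

```text
t: 13.4
tcp_pos: [0.4604, -0.3574, 0.0921]
tool_rot: [1.0, 0.031, -0.002, -0.002]
force: [0.3, 0.7, -0.9]
finger_gap: 0.276
t: 14.2
tcp_pos: [0.4622, -0.359, 0.0378]
tool_rot: [1.0, 0.031, 0.0, 0.0]
force: [-0.1, 0.7, -1.2]
finger_gap: 0.272
t 14.2 at [ 0.4622 -0.359   0.0378] shift [-0.006 -0.013  0.04 ] turn [ 0.0001 -0.0001  0.0009] F [-0.1  0.7 -1.2] gap 0.272
```

```bash
python3 -m inch '[[1,[0,0,0.015],[0,0,0]],[1,[0,0,0.03],[0,0,0]],[1,[0,0,0.04],[0,0,0]],[1,[0,0,0.04],[0,0,0]],[1,[0,0,0.04],[0,0,0]],[1,[0,0,0.04],[0,0,0]]]'
```

```text
t: 14.8
tcp_pos: [0.462, -0.3588, 0.0338]
tool_rot: [1.0, 0.031, 0.0, 0.0]
force: [-1.3, 1.4, 4.9]
finger_gap: 0.277
```

Contact with the bench registers (about 6 N). Releasing.

```bash
python3 -m inch '[[-1,[0,0,0],[0,0,0]],[-1,[0,0,0],[0,0,0]],[-1,[0,0,0],[0,0,0]],[-1,[0,0,0],[0,0,0]],[-1,[0,0,0],[0,0,0]],[-1,[0,0,0],[0,0,0]],[-1,[0,0,0],[0,0,0]],[-1,[0,0,0],[0,0,0]]]'
python3 -m inch '[[-1,[0,0,-0.15],[0,0,0]],[-1,[0,0,-0.4],[0,0,0]],[-1,[0,0,-0.7],[0,0,0]],[-1,[0,0,-1],[0,0,0]]]'
python3 -m inch '[[-1,[0,0,-0.4],[0,0,0]],[-1,[0,0,-0.7],[0,0,0]],[-1,[0,0,-0.9],[0,0,0]],[-1,[0,0,-0.9],[0,0,0]]]'
python3 -c "
from h import *
c=np.array([.603,-.051]);a=np.radians(-16.8);J=np.array([[np.cos(a),np.sin(a)],[-np.sin(a),np.cos(a)]])
t=c+J.T@[0.001,-.13];print(t)
go([t[0],t[1],.22],3.2)
p,d=snapshot('wrist');cv2.imwrite('pics/w8.png',p)
p,d=snapshot('side');cv2.imwrite('pics/s8.png',p)
"
```

```text
t: 15.6
tcp_pos: [0.462, -0.3587, 0.0333]
tool_rot: [1.0, 0.031, 0.0, 0.0]
force: [0.0, -0.1, 0.3]
finger_gap: 0.997
t: 16.0
tcp_pos: [0.4619, -0.3586, 0.1352]
tool_rot: [1.0, 0.031, 0.0, 0.0]
force: [-0.5, 0.5, -0.6]
finger_gap: 1.002
t: 16.4
tcp_pos: [0.4634, -0.3603, 0.2279]
tool_rot: [1.0, 0.031, 0.003, 0.003]
force: [-0.1, -1.7, -0.4]
finger_gap: 1.003
[ 0.56638319 -0.17574057]
t 16.4 at [ 0.4634 -0.3603  0.2279] shift [ 1.14  -1.779  0.073] turn [ 0.0011 -0.0009  0.0009] F [-0.1 -1.7 -0.4] gap 1.003
```

View pics/w8.png

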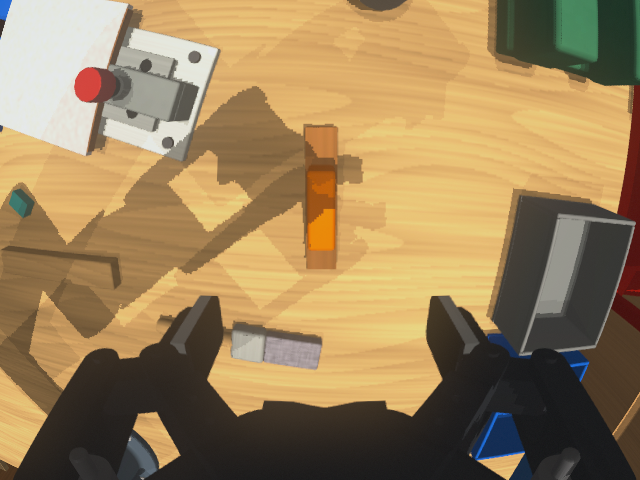

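View pics/s8.png

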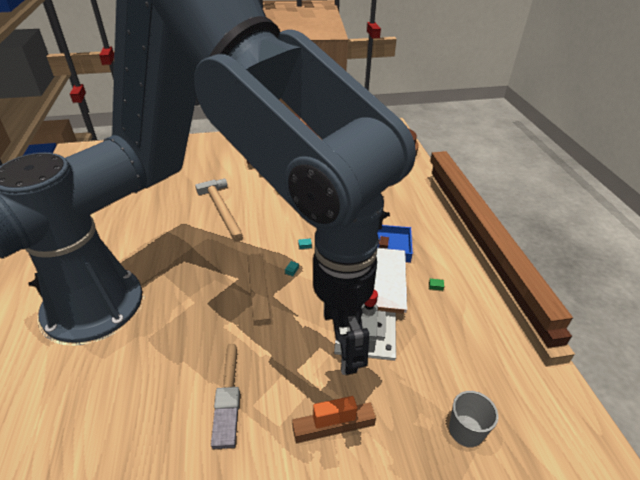

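The scraper stands upright at (320,197) in the wrist view, well clear of the jig. Next is the knob.

```bash
python3 -m inch '[[-1,[0.1,-0.2,0],[0,0,0]],[-1,[0.3,-0.45,0],[0,0,0]],[-1,[0.5,-0.7,0],[0,0,0]],[-1,[0.6,-0.95,0],[0,0,0]]]'
python3 -m inch '[[-1,[0.2,-0.3,0],[0,0,0]],[-1,[0.4,-0.6,0],[0,0,0]],[-1,[0.54,-0.83,0],[0,0,0]],[-1,[0.54,-0.83,0],[0,0,0]],[-1,[0.54,-0.83,0],[0,0,0]],[-1,[0.54,-0.83,0],[0,0,0]]]'
python3 -c "
from h import *
go([.5668,-.1755,.091],3.2)
p,d=snapshot('wrist');cv2.imwrite('pics/w9.png',p)
h=cv2.cvtColor(p,cv2.COLOR_BGR2HSV);H,S,V=[h[...,k].astype(int) for k in range(3)]
i=camera_info('wrist')
for s,c,l in comps((S>150)&((H<6)|(H>174))&(V>90),200): print(s,c,ray('wrist',[c],.122,i),ray('wrist',[c],.11,i))
"
```

```text
t: 16.9
tcp_pos: [0.5162, -0.2587, 0.2215]
tool_rot: [1.0, 0.031, -0.001, -0.001]
force: [0.5, -0.3, -0.9]
finger_gap: 0.998
t: 17.5
tcp_pos: [0.564, -0.1747, 0.2224]
tool_rot: [1.0, 0.03, -0.001, -0.0]
force: [-0.6, -0.4, -0.4]
finger_gap: 1.003
t 17.5 at [ 0.564  -0.1747  0.2224] shift [0.03  0.011 1.314] turn [-0.0001  0.0003  0.0008] F [-0.6 -0.4 -0.4] gap 1.003
```

View pics/w9.png

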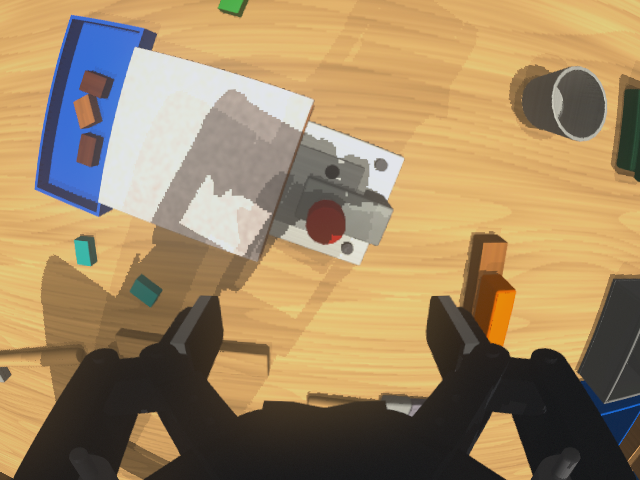

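The knob is at about (326,220), midway between the jaws.

```bash
python3 -c "
from h import *
i=camera_info('wrist')
print(ray('wrist',[(326,222),(326,219)],.118,i))
go([.567,-.1755,.091],3.2)"
```

```text
[[ 0.56883153 -0.17547879  0.118     ]
 [ 0.57099173 -0.17534594  0.118     ]]
t 17.55 at [ 0.564  -0.175   0.2226] shift [0.031 0.007 1.316] turn [-0.0001  0.0002  0.0007] F [-0.4 -0.3  0.6] gap 1.002
```

```bash
python3 -m inch '[[-1,[0.04,0.01,0.15],[0,0,0]],[-1,[0.04,0.01,0.4],[0,0,0]],[-1,[0.04,0.01,0.65],[0,0,0]],[-1,[0.04,0.01,0.85],[0,0,0]],[-1,[0.04,0.01,0.95],[0,0,0]],[-1,[0.04,0.01,0.95],[0,0,0]],[-1,[0.04,0.01,0.95],[0,0,0]],[-1,[0.04,0.01,0.95],[0,0,0]]]'
python3 -c "
from h import *
go([.568,-.1755,.091],3.2)"
```

```text
t: 18.35
tcp_pos: [0.5697, -0.1754, 0.1294]
tool_rot: [1.0, 0.031, 0.001, 0.001]
force: [-0.0, 0.1, 0.3]
finger_gap: 1.002
t 18.35 at [ 0.5697 -0.1754  0.1294] shift [-0.018 -0.001  0.384] turn [ 0.0002 -0.0003  0.0008] F [-0.   0.1  0.3] gap 1.002
```

```bash
python3 -m inch '[[-1,[-0.01,0,0.1],[0,0,0]],[-1,[-0.01,0,0.2],[0,0,0]],[-1,[-0.01,0,0.3],[0,0,0]],[-1,[-0.01,0,0.36],[0,0,0]],[-1,[-0.01,0,0.38],[0,0,0]],[-1,[-0.01,0,0.38],[0,0,0]],[-1,[-0.01,0,0.38],[0,0,0]],[-1,[-0.01,0,0.38],[0,0,0]]]'
python3 -c "
from h import *
go([.568,-.1755,.091],3.2)
p,d=snapshot('wrist');cv2.imwrite('pics/w10.png',p)"
```

```text
t: 19.15
tcp_pos: [0.5682, -0.175, 0.0907]
tool_rot: [1.0, 0.031, 0.0, 0.0]
force: [0.7, 0.4, -0.2]
finger_gap: 1.0
t 19.15 at [ 0.5682 -0.175   0.0907] shift [-0.002  0.005 -0.003] turn [ 0.0001 -0.0001  0.0009] F [ 0.7  0.4 -0.2] gap 1.0
```

View pics/w10.png

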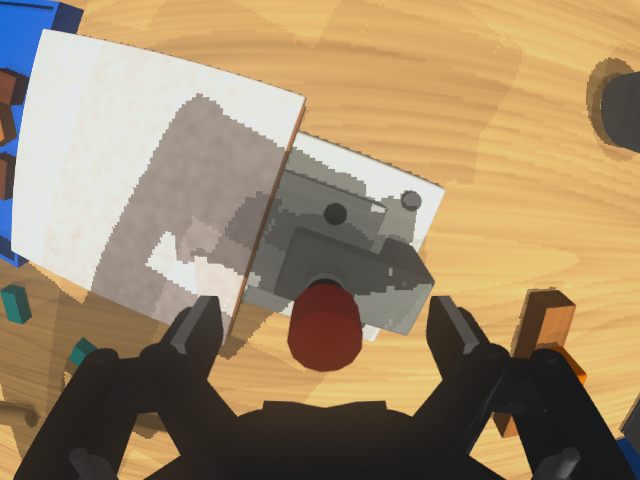

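The knob head is centred between the pads, at (325,327). Closing firmly.

```bash
python3 -m inch '[[1,[0,0,0],[0,0,0]],[1,[0,0,0],[0,0,0]],[1,[0,0,0],[0,0,0]],[1,[0,0,0],[0,0,0]],[1,[0,0,0],[0,0,0]],[1,[0,0,0],[0,0,0]],[1,[0,0,0],[0,0,0]],[1,[0,0,0],[0,0,0]],[1,[0,0,0],[0,0,0]],[1,[0,0,0],[0,0,0]]]' 80
python3 -m inch '[[1,[0,0,-0.02],[0,0,0]],[1,[0,0,-0.04],[0,0,0]],[1,[0,0,-0.06],[0,0,0]],[1,[0,0,-0.08],[0,0,0]],[1,[0,0,-0.1],[0,0,0]],[1,[0,0,-0.1],[0,0,0]],[1,[0,0,-0.1],[0,0,0]],[1,[0,0,-0.1],[0,0,0]]]'
```

```text
t: 20.2
tcp_pos: [0.5679, -0.1752, 0.0906]
tool_rot: [1.0, 0.031, 0.0, 0.0]
force: [-1.7, -0.4, 5.0]
finger_gap: 0.301
t: 21.0
tcp_pos: [0.5679, -0.1751, 0.1002]
tool_rot: [1.0, 0.031, 0.0, 0.0]
force: [0.0, -3.6, -5.8]
finger_gap: 0.304
```

Measured rise is 9.6 mm and the force matches the spring. Continuing.

```bash
python3 -m inch '[[1,[0,0,-0.02],[0,0,0]],[1,[0,0,-0.04],[0,0,0]],[1,[0,0,-0.06],[0,0,0]],[1,[0,0,-0.08],[0,0,0]],[1,[0,0,-0.09],[0,0,0]],[1,[0,0,-0.1],[0,0,0]],[1,[0,0,-0.1],[0,0,0]],[1,[0,0,-0.1],[0,0,0]],[1,[0,0,-0.1],[0,0,0]]]'
python3 -m inch '[[1,[0,0,-0.005],[0,0,0]],[1,[0,0,-0.01],[0,0,0]],[1,[0,0,-0.01],[0,0,0]],[1,[0,0,-0.01],[0,0,0]],[1,[0,0,-0.01],[0,0,0]]]'
```

```text
t: 21.9
tcp_pos: [0.5679, -0.1751, 0.1103]
tool_rot: [1.0, 0.031, 0.0, 0.0]
force: [1.3, -5.1, -8.6]
finger_gap: 0.304
t: 22.4
tcp_pos: [0.5679, -0.1751, 0.1108]
tool_rot: [1.0, 0.031, -0.0, 0.0]
force: [1.1, -6.0, -10.5]
finger_gap: 0.309
```

```bash
python3 -m inch '[[1,[0,0,-0.005],[0,0,0]],[1,[0,0,-0.01],[0,0,0]],[1,[0,0,-0.01],[0,0,0]],[1,[0,0,-0.01],[0,0,0]],[1,[0,0,-0.01],[0,0,0]],[1,[0,0,-0.01],[0,0,0]]]'
python3 -c "
from h import *
for n in ['wrist','side','top']:
    p,d=snapshot(n);cv2.imwrite('pics/e_%s.png'%n,p)
s=sense();print(s['tcp_pos'],s['force'],s['finger_gap'])"
```

```text
t: 23.0
tcp_pos: [0.5678, -0.1751, 0.1109]
tool_rot: [1.0, 0.031, -0.0, -0.0]
force: [3.6, -5.8, -15.9]
finger_gap: 0.303
[ 0.56783599 -0.17507486  0.11087517] [  3.5771131   -6.11065101 -15.05776772] 0.30671538505255785
```

View pics/e_wrist.png

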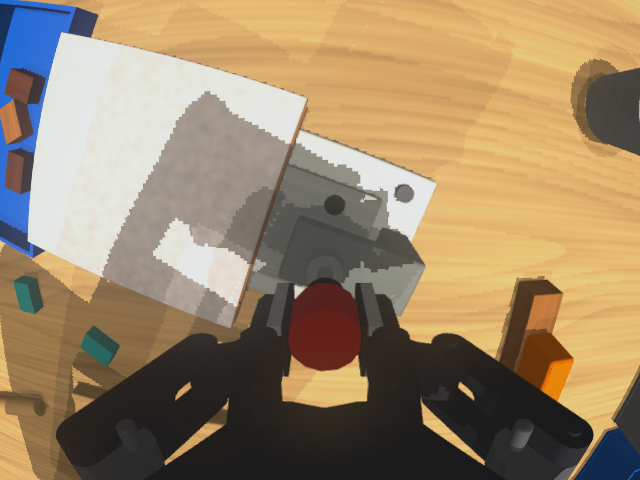

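View pics/e_side.png

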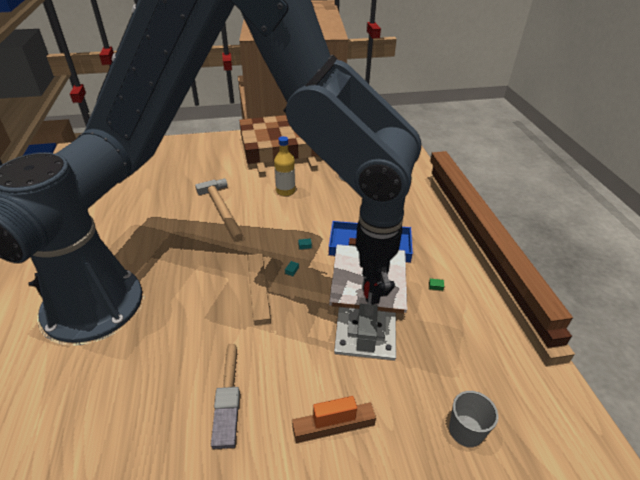

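View pics/e_top.png

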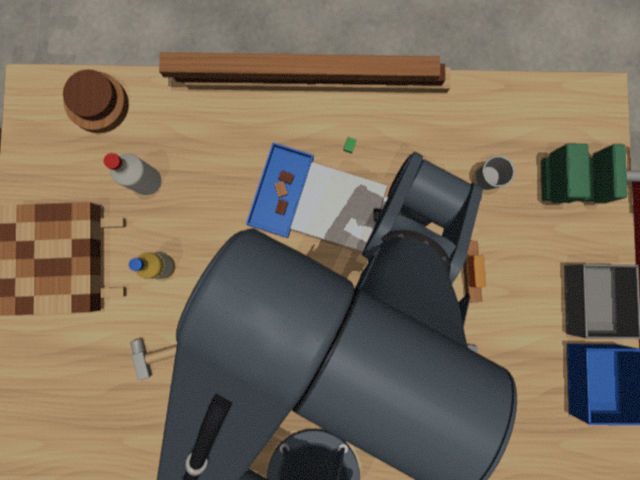

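The final views show the knob gripped and unmoved in the jaws, at (325,327) in the wrist view. The chips are in the tray at about (282,190) in the top view, and the scraper is upright at (334,415) in the side view. The TCP stopped after 20 mm of rise while the force kept climbing, so the plunger is against its stop.

```bash
python3 -c "
from station import *
print(sign_off())"
```

```text
the job is handed in; nothing more can be done
None
```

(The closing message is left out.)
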